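# Unmould two cast hand grips and stand them in the kit crate

## Task

Take the two cast hand grips out of the sloping mould and stand them upright, foot down, in the divided crate, each in an empty cell of its own. The cork pads in the empty cells differ in thickness, so feel each grip down onto its pad and let go only when it stands: do not drop it or press it down hard. Leave the jars and everything else on the bench where they are.

Things in the scene. Friction and masses are not known exactly. Their poses are not given: they have to be found in the camera images.
- crate: plywood crate 177 (x) x 263 (y) x 65 mm high, open on top, divided into 2 (along x) by 3 (along y) square cells at 86 mm centres; walls, dividers and floor 5 mm thick, dividers as high as the walls. Fixed; stands on the robot's left or right. Origin: centre of its underside
- mould: fixed open aluminium mould block, 100 x 260 x 50 mm, on a steel base; its top face and two round cavities (56 mm wide, 40 mm deep, at y = -65 and +65 mm) lean 30 degrees from vertical to its -x side, towards the robot. A grip comes out only along the cavity axis (-0.5, 0, 0.866) in its frame. Origin: centre of the base's underside; top face centre at (-25, 0, 85) mm
- grip_a: one of two identical off-white cast hand grips, 112 mm tall, 0.3 to 0.65 kg: round foot 54 mm wide, 45 mm high; above it a round shank 40 mm in diameter to the flat top, with a round guard collar 54 mm wide at 70 to 78 mm above the underside (34 mm of bare shank above it). Starts foot down in a mould cavity. Origin: centre of the foot's underside; z along its axis, foot to top
- grip_b: one of two identical off-white cast hand grips, 112 mm tall, 0.3 to 0.65 kg: round foot 54 mm wide, 45 mm high; above it a round shank 40 mm in diameter to the flat top, with a round guard collar 54 mm wide at 70 to 78 mm above the underside (34 mm of bare shank above it). Starts foot down in a mould cavity. Origin: centre of the foot's underside; z along its axis, foot to top
- cell_a: an EMPTY crate cell, 81 mm square inside. Origin: centre of the cell, on the crate's floor, 5 mm above the table; axes as the crate's. In it lies a rigid, unyielding cork packing pad (not listed) whose flat top is at an unknown height 13 to 37 mm above this origin, different in each cell: feel for it, or see it
- cell_b: an EMPTY crate cell, 81 mm square inside. Origin: centre of the cell, on the crate's floor, 5 mm above the table; axes as the crate's. In it lies a rigid, unyielding cork packing pad (not listed) whose flat top is at an unknown height 13 to 37 mm above this origin, different in each cell: feel for it, or see it
- cell_c: an EMPTY crate cell, 81 mm square inside. Origin: centre of the cell, on the crate's floor, 5 mm above the table; axes as the crate's. In it lies a rigid, unyielding cork packing pad (not listed) whose flat top is at an unknown height 13 to 37 mm above this origin, different in each cell: feel for it, or see it
- jar_a: closed white lidded jar, 60 mm in diameter, 70 mm tall, standing in one of the crate's cells, which is therefore taken; to be left alone. Origin: centre of its underside
- jar_b: closed white lidded jar, 60 mm in diameter, 70 mm tall, standing in one of the crate's cells, which is therefore taken; to be left alone. Origin: centre of its underside
- jar_c: closed white lidded jar, 60 mm in diameter, 70 mm tall, standing in one of the crate's cells, which is therefore taken; to be left alone. Origin: centre of its underside
- dumbbell: steel hex dumbbell, 165 mm long, 88 mm wide, 76 mm high, lying; bystander to be left alone
- finger_trainer: flat red silicone finger trainer, 90 x 60 x 12 mm; bystander to be left alone
- glass_jar: empty glass jar, 70 mm wide, 100 mm tall, standing between crate and mould; bystander to be left alone
- foot_roller: wooden foot roller in a frame, 240 mm long, 60 mm high; bystander to be left alone

How it is judged (in metres and radians):
At the end, for the whole second after the job is handed in: Each of the two grips stands in an empty cell of its own: its foot within 24 mm of the cell's centre, resting on the cell's pad (more than 0.5 N), upright within 0.1 rad, foot 10 to 50 mm above the crate's underside, at rest (((horizontal distance between grip_a and cell_a below 0.024 m and contact force between grip_a and cell_a above 0.5 N) or (horizontal distance between grip_a and cell_b below 0.024 m and contact force between grip_a and cell_b above 0.5 N) or (horizontal distance between grip_a and cell_c below 0.024 m and contact force between grip_a and cell_c above 0.5 N)) and angle between each of grip_a, grip_b's own z axis and vertical below 0.1 rad and z of grip_a in the frame of crate between 0.01 and 0.05 m and linear speed of each of grip_a, grip_b below 0.02 m/s and angular speed of each of grip_a, grip_b below 0.1 rad/s and ((horizontal distance between grip_b and cell_a below 0.024 m and contact force between grip_b and cell_a above 0.5 N) or (horizontal distance between grip_b and cell_b below 0.024 m and contact force between grip_b and cell_b above 0.5 N) or (horizontal distance between grip_b and cell_c below 0.024 m and contact force between grip_b and cell_c above 0.5 N)) and z of grip_b in the frame of crate between 0.01 and 0.05 m and horizontal distance between grip_a and grip_b above 0.05 m); the robot touches nothing.
It fails at once if a grip is dropped (moves faster than 0.35 m/s with no finger on it, as after a fall of about 7 mm) (contact force between the fingers and grip_a below 0.2 N and linear speed of grip_a above 0.35 m/s).
It fails at once if a grip is dropped (moves faster than 0.35 m/s with no finger on it, as after a fall of about 7 mm) (contact force between the fingers and grip_b below 0.2 N and linear speed of grip_b above 0.35 m/s).
It fails at once if a grip is pressed onto its pad with more than 40 N (contact force between any of grip_a, grip_b and cell_a above 40 N or contact force between any of grip_a, grip_b and cell_b above 40 N or contact force between any of grip_a, grip_b and cell_c above 40 N).
It fails at once if a jar in the crate is shifted more than 25 mm or tipped (distance of any of jar_a, jar_b, jar_c from where it was at the start of the episode above 0.025 m or angle between any of jar_a, jar_b, jar_c's own z axis and vertical above 0.3 rad).
It fails at once if another thing on the bench is shifted more than 30 mm or the glass jar tipped (distance of any of dumbbell, finger_trainer, glass_jar, foot_roller from where it was at the start of the episode above 0.03 m or angle between glass_jar's own z axis and vertical above 0.3 rad).
It also fails if it takes over 66 s, if anything falls off the work surface, if the arm or the gripper's body presses on something with over 40 N, if the wrist force passes 120 N, or if a joint passes its speed limit or range.

## Robot

A 6-joint arm with a two-finger parallel gripper is mounted at the origin on the work surface. World frame = base frame: x ahead of the robot, y to its left, z up, the work surface at z = 0. Lengths are in mm, angles in rad, forces in N, time in s.
With the tool pointing down it reaches from about 250 to 800 mm from the base axis. Payload 3.9 kg.
Tool frame: the origin (TCP) lies between the finger pads; the fingertips stand 11 mm ahead of it and the grasp point (between the pads) lies 8 mm behind it (bot.nose_length is the distance from the TCP to the fingertips, in mm); z points along the fingers, y is the line along which they close (so a half turn about z gives the same grasp; the last joint's range is limited). The gripper opens to 85 mm and grips with 20 to 120 N. Pads are 22 mm wide; open, the fingers measure 114 mm over their backs; the gripper's body (76 mm by 85 mm) begins 54 mm behind the grasp point. The pads swing forward as they close: fully open they stand 13 mm farther back than shut.
Start: joints at [-1.318, 0.26, -0.138, 1.173, 0, 1.571], TCP at [131.307, -508.305, 212.604] pointing down, gripper open.
Joint ranges: [-2.78, 2.78], [-0.83, 1.72], [-1.28, 1.37], [-1.9, 2.12], [-1.57, 1.48], [-3.14, 3.14]. Speed limits (rad/s): [2.57, 2.57, 3.14, 3.14, 3.14, 3.14].

## Interface

Orientations are given as a 3x3 rotation matrix whose columns are the frame's x, y, z axes.
In Python, from cell import bot gives the robot as it stands.
- The arm moves only by the tool carry_out, never from a script. Its arguments are lists of equal length, an entry for each row: "gripper": the closure in counts, from 0 (fully open) to 255 (shut); "travel": the shift along the tool's x, y, z in m, a list of three; "roll": the turn about the tool's z in rad. A call has 1 to 12 rows; each row is the pose to reach, as a shift and turn from the pose commanded when the call began, along the tool's axes at that moment; what a row does not reach only later rows make up. A row lasts 1/10 s, in which the tool goes at most 50 mm and 8.59 degrees, less where a joint would pass 70% of its speed; a pose out of reach is approached as far as the arm can. A call with a gripper value outside its range is refused whole. The fingers move at their own pace and stop on an object; the grip force is fixed at half the most. Time passes only in rows, so rows that repeat a pose let the fingers close. It gives the time, the measured TCP pose, the force and the opening at its end, in the units of the state.
- bot.read_state(): the state, without advancing time (a new reading comes with each control period).
- bot.grab_frame(name): name is "scene" or "side" or "wrist"; returns the picture (480x640x3 uint8, blue, green, red); there is no depth.
- bot.camera_params(name): a dict with "vfov" (degrees; the focal length in pixels is half the picture's height over the tangent of half this angle, whatever the lens; pixels are square), "cx", "cy" (the principal point, pixels), "R" (3x3) and "t" (3): a world point X has camera coordinates R X + t. Camera axes: x right, y down, z forward; pixel columns grow to the right and rows downward; lengths in mm; the calibration is good to about 2 mm. A picture is of the moment at which its call begins: read the wrist's pose just before it. camera_params takes no time and is no camera call; for the wrist camera it gives the pose at the moment of the call.
- bot.close_job(): hands the job in, once; it reports no verdict.
The state is a dict: "t": time; "joint_pos": joint angles; "qvel": joint speeds; "tau": joint torques, N m; "tool_pos": TCP position; "ee_rot": TCP orientation; "ft_force": force on the tool from outside, world axes, zero at the start; "wrist_torque": the same for the moment, N m; "opening": finger opening in mm.
Only numpy, scipy, OpenCV 4.12 (cv2) and the standard library are available. Lean on these libraries where they do the work, as an engineer would, in place of code of your own. Each camera call takes 0.05 s, during which the arm holds its last target. There are 200 camera calls.

## Working session

There is one attempt and no reset: what is moved stays moved. The work goes in short steps, Python scripts to look and compute and a tool call to move; the robot and the scene stay as the last step left them, time stands still between calls to the robot, and variables do not carry over. Pictures are saved under pics/ and viewed, on a budget of 10 in all, crops included, one or two more only if the job needs it, and the job is handed in when it is done.

Besides the shell and the picture viewer there is one more tool, called after "Request:" as name([rows], argument=value, ...), one row to a line, values as JSON. carry_out: Moves the arm, as the interface text tells. Its arguments: {"type":"object","properties":{"gripper":{"type":"array","items":{"type":"number"}},"travel":{"type":"array","items":{"type":"array","items":{"type":"number"}}},"roll":{"type":"array","items":{"type":"number"}}},"required":["gripper","travel","roll"]}

```bash
ls; mkdir -p pics
python3 - <<'E'
from cell import bot
import cv2,numpy as np
for n in("scene","side"):
    cv2.imwrite(f"pics/{n}0.png",bot.grab_frame(n)); p=bot.camera_params(n);print(n,p['vfov'],p['cx'],p['cy'],np.round(p['R'],4).tolist(),np.round(p['t'],1).tolist())
s=bot.read_state();print(s['t'],s['tool_pos'],np.round(s['ee_rot'],3).tolist(),s['ft_force'],bot.nose_length)
E
```

```text
pics
scene 55.14642636319138 315.4760424097487 238.56286472476364 [[0.23, 0.9732, 0.0095], [0.7646, -0.1746, -0.6203], [-0.602, 0.1499, -0.7843]] [-143.5, -449.0, 1272.5]
side 56.245663192250255 309.0491057193473 237.48240840411017 [[-0.8536, -0.5209, -0.0028], [-0.2887, 0.4775, -0.8299], [0.4336, -0.7076, -0.5579]] [539.1, 239.1, 676.3]
0.1 [ 131.13949903 -507.68438059  211.85017865] [[0.968, 0.25, -0.0], [0.25, -0.968, 0.002], [-0.0, -0.002, -1.0]] [-5.33951299e-01  8.51414774e-05 -5.31858973e-01] 11.0
```

View pics/scene0.png

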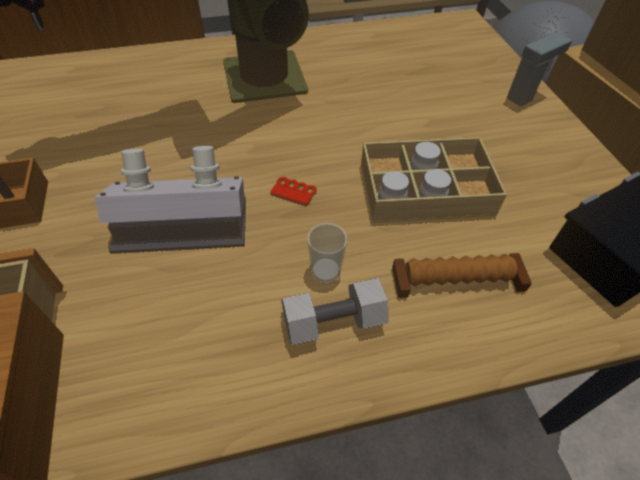

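View pics/side0.png

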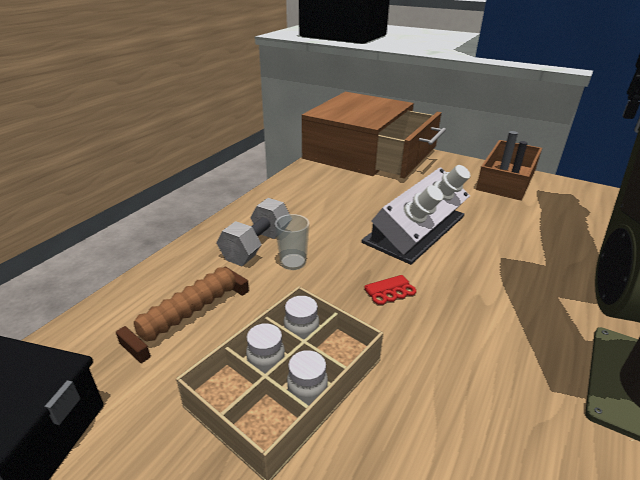

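The scene view shows the mould on the robot's right, with grip tops near (134,152) and (204,150). The crate is on the left, with its rim running from about (362,144) to (500,200). The side view shows the crate rim corners at about (300,290), (382,333), (265,457) and (181,380). The grip tops there are at about (460,173) and (433,193).

```bash
cat > h.py <<'E'
from cell import bot
import cv2,numpy as np
def cam(n):
    p=bot.camera_params(n);p['f']=240/np.tan(np.radians(p['vfov']/2));p['R']=np.array(p['R']);p['t']=np.array(p['t']);return p
def ray(p,u,v):
    return -p['R'].T@p['t'], p['R'].T@np.array([(u-p['cx'])/p['f'],(v-p['cy'])/p['f'],1])
def onz(p,u,v,z):
    c,d=ray(p,u,v);return c+d*(z-c[2])/d[2]
def proj(p,X):
    q=p['R']@np.asarray(X,float)+p['t'];return p['f']*q[0]/q[2]+p['cx'],p['f']*q[1]/q[2]+p['cy']
def tri(p1,a,p2,b):
    c1,d1=ray(p1,*a);c2,d2=ray(p2,*b)
    s=np.linalg.lstsq(np.c_[d1,-d2],c2-c1,rcond=None)[0];A=c1+s[0]*d1;B=c2+s[1]*d2
    return (A+B)/2,np.linalg.norm(A-B)
E
python3 - <<'E'
from h import *
S,D=cam("scene"),cam("side")
for c in[(300,290),(382,333),(265,457),(181,380)]:print('side rim',onz(D,*c,65).round())
for c in[(361,146),(490,140),(500,190),(371,207)]:print('scene rim',onz(S,*c,65).round())
for a,b in[((134,152),(460,173)),((204,150),(433,193)),((134,152),(433,193)),((204,150),(460,173))]:print(tri(S,a,D,b))
for c in[(111,250),(244,243)]:print('mould',onz(S,*c,0).round())
print('glass',onz(S,326,275,0).round(),'roller',onz(S,400,292,0).round(),onz(S,393,262,50).round(),'red',onz(S,293,190,10).round())
a=cv2.imread('pics/scene0.png')[130:260,90:260];b=cv2.imread('pics/side0.png')[150:270,350:490]
c=cv2.imread('pics/scene0.png')[130:225,355:510]
f=lambda i:cv2.resize(i,(400,300),interpolation=cv2.INTER_CUBIC)
o=np.zeros((600,800,3),np.uint8);o[:300,:400]=f(a);o[:300,400:]=f(b);o[300:,:400]=f(c)
o[300:,400:]=f(cv2.imread('pics/side0.png')[280:480,170:400])
cv2.imwrite('pics/c1.png',o)
E
```

```text
side rim [562. 144.  65.]
side rim [399. 164.  65.]
side rim [436. 420.  65.]
side rim [601. 391.  65.]
scene rim [412. 151.  65.]
scene rim [455. 434.  65.]
scene rim [601. 383.  65.]
scene rim [587. 118.  65.]
(array([ 422.22358661, -302.3026049 ,  141.11242376]), np.float64(3.7431154523528454))
(array([ 443.05627235, -175.29923949,  141.89837298]), np.float64(0.7409009948381682))
(array([ 447.75025598, -282.16292787,  122.70354664]), np.float64(74.52508887599937))
(array([ 421.91820382, -189.52116522,  161.9319696 ]), np.float64(65.01168285723773))
mould [ 528. -387.    0.]
mould [ 568. -132.    0.]
glass [679.   7.   0.] roller [745. 131.   0.] [710. 122.  50.] red [456. -10.  10.]
```

View pics/c1.png

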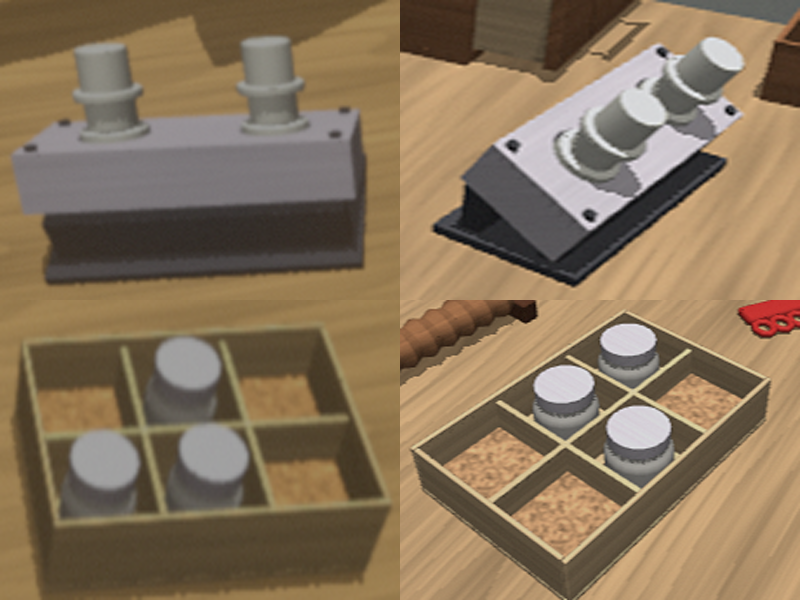

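The close crops sharpen these positions. The grip tops are at (133.3,151.6) and (203.4,149.5) in the scene view, and (463,172.8) and (435.7,193.2) in the side view. The empty cells are one near-right cell and both cells of the left column, two of them next to each other at the +y end.

Run:
```python
from h import *
S,D=cam("scene"),cam("side")
for c in[(303.4,290),(382.75,333.3),(266.6,453),(178.6,380)]:print('side rim',onz(D,*c,65).round())
for c in[(364.7,143.6),(479,139),(505,194.3),(377,199.7)]:print('scene rim',onz(S,*c,65).round())
for a,b in[((133.3,151.6),(463,172.8)),((203.4,149.5),(435.7,193.2))]:print(tri(S,a,D,b))
```

```text
side rim [557. 141.  65.]
side rim [397. 164.  65.]
side rim [437. 415.  65.]
side rim [604. 392.  65.]
scene rim [406. 161.  65.]
scene rim [447. 412.  65.]
scene rim [614. 387.  65.]
scene rim [571. 135.  65.]
(array([ 417.4435038 , -304.93611059,  140.34950936]), np.float64(0.4009755676437752))
(array([ 438.74855294, -176.97471164,  140.99970976]), np.float64(2.9990083877162563))
```

Request:
carry_out([
  [0.04,-0.024,-0.02],
  [0.08,-0.048,-0.048],
  [0.12,-0.072,-0.048],
  [0.16,-0.096,-0.048],
  [0.2,-0.12,-0.048],
  [0.24,-0.144,-0.048],
  [0.28,-0.168,-0.048],
  [0.32,-0.192,-0.048],
  [0.32,-0.192,-0.048],
  [0.32,-0.192,-0.048],
], gripper=[0,0,0,0,0,0,0,0,0,0], roll=[0.1,0.2,0.3,0.42,0.42,0.42,0.42,0.42,0.42,0.42])

```text
t: 1.1
tool_pos: [393.3, -241.4, 260.1]
ee_rot: [[0.987, -0.163, -0.001], [-0.163, -0.987, 0.0], [-0.001, 0.0, -1.0]]
ft_force: [-0.5, 0.5, 0.1]
opening: 85.5
```

Run:
```python
from h import *
s=bot.read_state();p=cam("wrist");np.save('w1.npy',p,allow_pickle=True);i=bot.grab_frame("wrist");cv2.imwrite('pics/w1.png',i)
print(s['t'],s['tool_pos'].round(1) if hasattr(s['tool_pos'],'round') else s['tool_pos'],np.round(s['ee_rot'],3).tolist(),s['ft_force'])
print((-p['R'].T@p['t']).round(),p['R'].round(3).tolist(),p['vfov'])
for X in[(417,-305,147),(438,-177,147)]:print(proj(p,X))
```

```text
1.1 [ 393.3 -241.4  260.1] [[0.987, -0.163, -0.001], [-0.163, -0.987, 0.0], [-0.001, 0.0, -1.0]] [-0.48736434  0.53062966  0.07327137]
[ 459. -252.  421.] [[-0.164, -0.986, 0.001], [-0.952, 0.159, 0.263], [-0.259, 0.042, -0.965]] 64.52772752232465
(np.float64(400.7245222349273), np.float64(173.67889792811172))
(np.float64(220.34569742649202), np.float64(174.0891333374509))
```

View pics/w1.png

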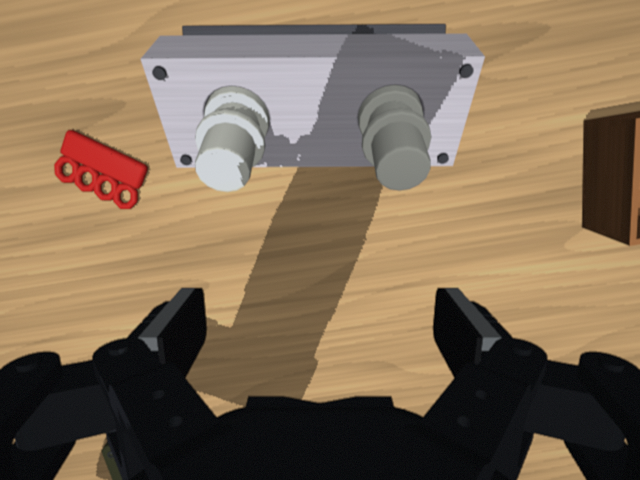

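The wrist view shows both tops clearly: the +y grip at about (223,169) and the -y grip at about (403,168). The mould edges look level in the picture, so the yaw is right.

Run:
```python
from h import *
p=np.load('w1.npy',allow_pickle=True).item();S,D=cam("scene"),cam("side")
A=onz(p,403,168,147);B=onz(p,223,169,147);print(A,B,np.degrees(np.arctan2(-(B-A)[0],(B-A)[1])))
for X in(A,B):print(proj(S,X),proj(D,X))
print(tri(p,(403,168),D,(463,172.8)),tri(p,(223,169),D,(435.7,193.2)),tri(p,(403,168),S,(133.3,151.6)),tri(p,(223,169),S,(203.4,149.5)))
c,R=np.array([393.3,-241.4,260.1]),np.array(bot.read_state()['ee_rot'])
ax=np.array([-.5*.986,.5*.164,.866])
for X in(A,B):
    g=X-11*ax; tcp=g-[0,0,8]; print('TCP',tcp.round(1),'tool shift',(R.T@(tcp-c)).round(1))
```

```text
[ 420.76809302 -307.04856416  147.        ] [ 441.23162587 -179.71624419  147.        ] -9.129917683009374
(np.float64(131.11470944762084), np.float64(150.27512053515784)) (np.float64(462.3953664868169), np.float64(169.30041408356033))
(np.float64(200.92625541638338), np.float64(147.46321866741732)) (np.float64(434.8176678473614), np.float64(190.2370862618317))
(array([ 418.94142462, -309.0077086 ,  138.09941589]), np.float64(1.2112339592659926)) (array([ 439.55275553, -178.56111202,  141.41056112]), np.float64(2.7146398392365474)) (array([ 420.08178352, -306.10329541,  142.88254554]), np.float64(3.4798824484348674)) (array([ 440.52936121, -177.03658346,  140.32753843]), np.float64(1.8413134370804587))
TCP [ 426.2 -308.   129.5] tool shift [ 43.6  60.2 130.6]
TCP [ 446.7 -180.6  129.5] tool shift [ 42.7 -68.8 130.6]
```

Request:
carry_out([
  [0.022,-0.035,0.0],
  [0.043,-0.069,0.02],
  [0.043,-0.069,0.06],
  [0.043,-0.069,0.1],
  [0.043,-0.069,0.115],
  [0.043,-0.069,0.115],
  [0.043,-0.069,0.115],
], gripper=[0,0,0,0,0,0,0], roll=[0,0,0,0,0,0,0])

```text
t: 1.85
tool_pos: [446.5, -182.7, 146.0]
ee_rot: [[0.986, -0.169, -0.0], [-0.169, -0.986, -0.0], [-0.0, 0.0, -1.0]]
ft_force: [-0.6, 1.0, 0.4]
opening: 85.5
```

Run:
```python
from h import *
a=bot.grab_frame("wrist");cv2.imwrite('pics/w2.png',np.hstack([cv2.resize(a,(400,300)),cv2.resize(bot.grab_frame("side")[130:280,350:550],(400,300))]))
```

```text
(no output)
```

View pics/w2.png

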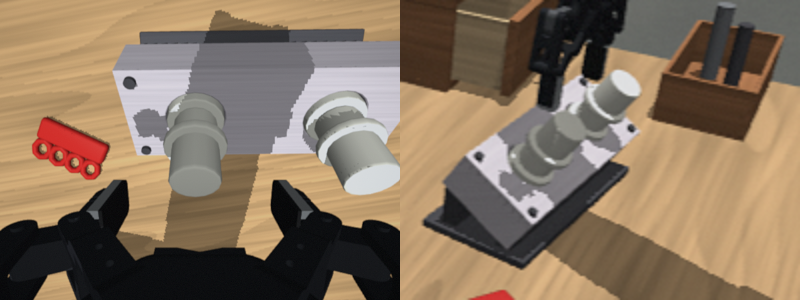

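The wrist view shows the grip between the open fingers, with its top at about (310,290) in full-frame pixels and the finger tips symmetric about x≈322. The side view shows the near finger at about (425,180).

Run:
```python
from h import *
p=cam("wrist");D=cam("side");s=bot.read_state();R=np.array(s['ee_rot']);c=np.array(s['tool_pos'])
for z in(141,147):
    X=onz(p,310,290,z);ax=np.array([-.5*.986,.5*.164,.866]);print(X,'top in tool',(R.T@(X-c)).round(1),'TCP shift to s=100',(R.T@(X-12*ax-[0,0,8]-c)).round(1))
print(proj(D,c+R@[0,-43,0]),proj(D,c+R@[0,43,0]),s['ft_force'],c)
for q in(p,):print('cam in tool',(R.T@(-q['R'].T@q['t']-c)).round(1), proj(p,c+R@[0,0,3]))
```

```text
[ 440.01370351 -177.10275328  141.        ] top in tool [-8.6 -4.3  6. ] TCP shift to s=100 [-2.7 -4.3 24.5]
[ 442.61728037 -177.69869358  147.        ] top in tool [-6.  -4.1  0.1] TCP shift to s=100 [-0.  -4.2 18.5]
(np.float64(421.64626079825734), np.float64(196.51625005947213)) (np.float64(442.1042967586534), np.float64(181.56225344776507)) [-0.69257415 -0.08475635  0.10087391] [ 447.79837372 -182.78444759  147.07030143]
cam in tool [  66.3    0.  -161.3] (np.float64(319.00543295064693), np.float64(275.45059911555757))
```

Request:
carry_out([
  [-0.001,-0.004,0.008],
  [-0.001,-0.004,0.018],
  [-0.001,-0.004,0.018],
  [-0.001,-0.004,0.018],
  [-0.001,-0.004,0.018],
  [-0.001,-0.004,0.018],
  [-0.001,-0.004,0.018],
  [-0.001,-0.004,0.018],
  [-0.001,-0.004,0.018],
  [-0.001,-0.004,0.018],
  [-0.001,-0.004,0.018],
  [-0.001,-0.004,0.018],
], gripper=[0,0,0,60,255,255,255,255,255,255,255,255], roll=[0,0,0,0,0,0,0,0,0,0,0,0])

```text
t: 3.15
tool_pos: [446.8, -177.8, 128.3]
ee_rot: [[0.986, -0.167, 0.001], [-0.167, -0.986, -0.001], [0.001, 0.001, -1.0]]
ft_force: [-1.8, -0.6, 5.7]
opening: 31.5
```

Run:
```python
from h import *
a=bot.grab_frame("wrist");cv2.imwrite('pics/w3.png',np.hstack([cv2.resize(a,(400,300)),cv2.resize(bot.grab_frame("side")[130:280,350:550],(400,300))]));print(bot.read_state()['ft_force'])
```

```text
[-2.45863403 -0.94677426  6.71532874]
```

View pics/w3.png

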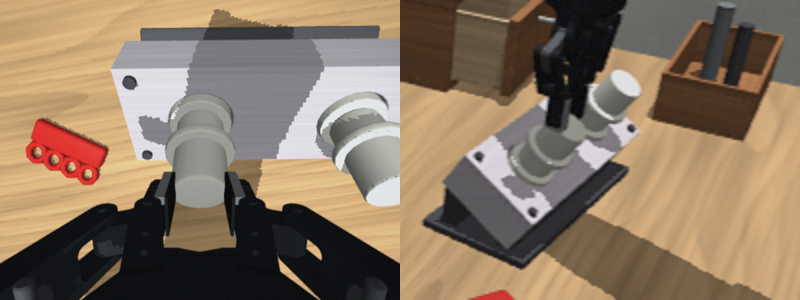

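The wrist view shows the shank between the pads, with pad faces at about x=174 and 236 in the half-size picture. That is roughly a 40 mm gap at that depth. The reported opening of 31.5 looks too low, so I'll make a small test pull along the cavity axis.

Request:
carry_out([
  [0,0,0],
  [0,0,0],
  [-0.002,0,-0.0035],
  [-0.004,0,-0.007],
  [-0.005,0,-0.00866],
  [-0.005,0,-0.00866],
], gripper=[255,255,255,255,255,255], roll=[0,0,0,0,0,0])

```text
t: 3.85
tool_pos: [441.7, -176.5, 136.2]
ee_rot: [[0.986, -0.166, -0.0], [-0.166, -0.986, 0.0], [-0.0, -0.0, -1.0]]
ft_force: [1.2, -1.2, -3.5]
opening: 31.2
```

Run:
```python
from h import *
b=cv2.imread('pics/w3.png')[:,400:]
a=bot.grab_frame("wrist")[200:440,200:440];cv2.imwrite('pics/w4.png',np.hstack([cv2.resize(a,(400,400)),cv2.resize(bot.grab_frame("side")[130:230,380:480],(400,400))]));s=bot.read_state();print(s['ft_force'],s['wrist_torque'],s['opening'])
```

```text
[ 1.39373325 -0.92669844 -3.16278483] [-0.16919736 -0.25663011 -0.05099905] 31.054402836537438
```

View pics/w4.png

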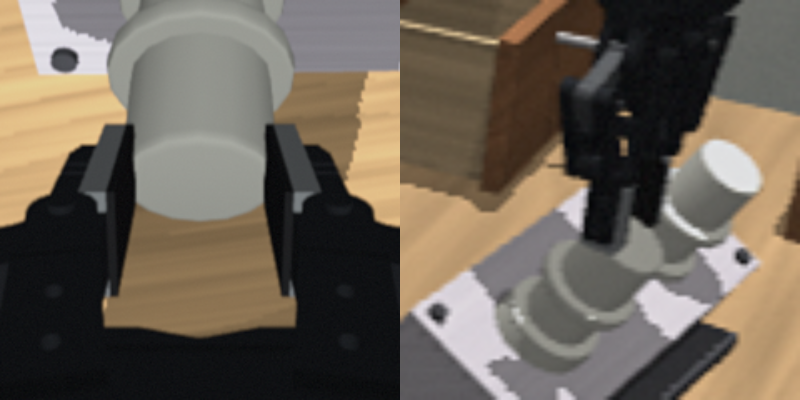

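The zoom shows the shank top at about (320,307) full-frame, with only its upper end between the pads. The side view shows the finger tip only just overlapping the shank top. Next I'll check the overlap in numbers.

Run:
```python
from h import *
p=cam("wrist");D=cam("side");s=bot.read_state();R=np.array(s['ee_rot']);c=np.array(s['tool_pos']);print(c)
for u,v in((320,307),):
  for z in(140,147,152,156):
    X=onz(p,u,v,z);print(z,'top in tool',(R.T@(X-c)).round(1),'side px',np.round((np.array(proj(D,X))-[380,130])*4))
print('tri',tri(p,(320,307),D,(380+625/4,130+250/4)))
W=lambda t:np.round((np.array(proj(p,c+R@t))-[200,200])/.6)
V=lambda t:np.round((np.array(proj(D,c+R@t))-[380,130])*4)
for x in(-11,0,11):
  for z in(-8,0,11):print((x,z),'wrist crop',W([x,-20,z]),W([x,20,z]),'side',V([x,-20,z]),V([x,-28,z]))
```

```text
[ 441.83199181 -176.52091891  136.27825366]
140 top in tool [-12.6   0.4  -3.7] side px [237. 263.]
147 top in tool [ -9.1   0.4 -10.7] side px [233. 248.]
152 top in tool [ -6.6   0.4 -15.7] side px [230. 238.]
156 top in tool [ -4.6   0.4 -19.7] side px [228. 230.]
tri (array([ 337.09875298, -191.09964565,  141.84390232]), np.float64(171.22063057209823))
(-11, -8) wrist crop [123. 180.] [274. 180.] side [216. 269.] [208. 275.]
(-11, 0) wrist crop [126. 167.] [270. 167.] side [213. 283.] [206. 289.]
(-11, 11) wrist crop [130. 150.] [266. 150.] side [210. 302.] [202. 308.]
(0, -8) wrist crop [122. 142.] [275. 142.] side [196. 262.] [188. 268.]
(0, 0) wrist crop [125. 130.] [272. 130.] side [194. 276.] [186. 282.]
(0, 11) wrist crop [129. 115.] [267. 115.] side [191. 295.] [183. 301.]
(11, -8) wrist crop [120. 102.] [276. 102.] side [176. 255.] [168. 261.]
(11, 0) wrist crop [124.  92.] [273.  92.] side [174. 269.] [166. 275.]
(11, 11) wrist crop [128.  79.] [268.  79.] side [171. 288.] [163. 294.]
```

The wrist and side views agree: the fingertips are really about 25–30 mm higher than the nominal TCP geometry says. The pads have caught only the raised rim of the top, which explains the 31 mm opening. I'll go back down first, so nothing drops, then open and regrasp lower.

Request:
carry_out([
  [0.0025,0,0.0043],
  [0.005,0,0.0087],
  [0.005,0,0.0087],
  [0.005,0,0.0087],
  [0.005,0,0.0087],
  [0.005,0,0.0087],
  [0.005,0,0.0087],
  [0.006,0,0.0147],
  [0.007,0,0.0207],
  [0.007,0,0.0207],
], gripper=[255,255,255,255,100,0,0,0,0,0], roll=[0,0,0,0,0,0,0,0,0,0])

```text
t: 4.95
tool_pos: [447.9, -177.3, 114.3]
ee_rot: [[0.986, -0.166, -0.002], [-0.166, -0.986, 0.001], [-0.002, -0.001, -1.0]]
ft_force: [-0.5, -0.6, 0.3]
opening: 85.5
```

Run:
```python
from h import *
a=bot.grab_frame("wrist")[160:440,140:500];cv2.imwrite('pics/w5.png',np.hstack([cv2.resize(a,(400,311)),cv2.resize(bot.grab_frame("side")[130:230,380:508],(400,311))]));s=bot.read_state();print(s['ft_force'],s['tool_pos'],s['opening'])
```

```text
[0.70134779 0.31978644 0.22514061] [ 448.28836068 -177.52816036  115.07061496] 85.26783199346458
```

View pics/w5.png

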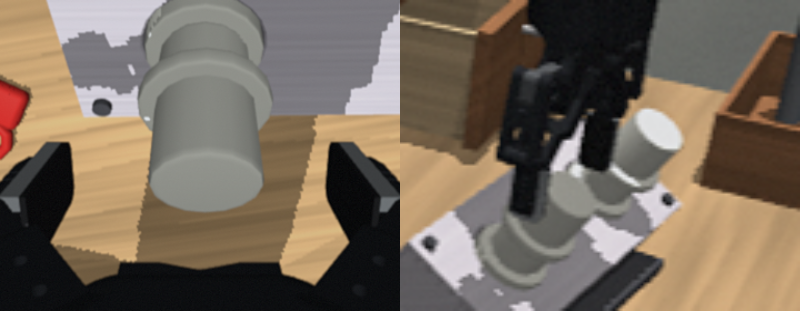

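The fingers are open now and the force is clear. The side view puts the fingertips at about (421,198) and (443,184), i.e. z≈146 with the TCP at 115, so the tips stand about 31 mm behind the TCP when open. I'll go 15 mm lower and shift slightly in y.

Request:
carry_out([
  [0.001,0.002,0.007],
  [0.002,0.002,0.015],
  [0.002,0.002,0.015],
  [0.002,0.002,0.015],
  [0.002,0.002,0.015],
  [0.002,0.002,0.015],
  [0.002,0.002,0.015],
  [0.002,0.002,0.015],
  [0.002,0.002,0.015],
  [0.002,0.002,0.015],
], gripper=[0,0,0,120,255,255,255,255,255,255], roll=[0,0,0,0,0,0,0,0,0,0])

```text
t: 6.05
tool_pos: [450.5, -179.9, 101.2]
ee_rot: [[0.986, -0.166, 0.001], [-0.166, -0.986, 0.0], [0.001, -0.0, -1.0]]
ft_force: [-1.5, 0.6, 5.3]
opening: 38.2
```

Request:
carry_out([
  [-0.002,0,-0.0035],
  [-0.005,0,-0.0087],
  [-0.008,0,-0.0139],
  [-0.011,0,-0.0191],
  [-0.014,0,-0.0242],
  [-0.017,0,-0.0294],
  [-0.02,0,-0.0346],
  [-0.023,0,-0.0398],
  [-0.026,0,-0.045],
  [-0.026,0,-0.045],
], gripper=[255,255,255,255,255,255,255,255,255,255], roll=[0,0,0,0,0,0,0,0,0,0])

```text
t: 7.05
tool_pos: [423.7, -175.5, 146.0]
ee_rot: [[0.986, -0.167, -0.001], [-0.167, -0.986, 0.0], [-0.001, 0.0, -1.0]]
ft_force: [-0.6, 0.3, -5.3]
opening: 38.1
```

Run:
```python
from h import *
a=bot.grab_frame("scene")[80:260,80:260];cv2.imwrite('pics/w6.png',np.hstack([cv2.resize(a,(400,400)),cv2.resize(bot.grab_frame("side")[110:290,360:540],(400,400))]));s=bot.read_state();print(s['ft_force'],s['tool_pos'],s['opening'])
```

```text
[ 0.15579406 -0.78725152 -5.19130367] [ 424.27707189 -175.61119197  145.51398216] 38.37341577171264
```

View pics/w6.png

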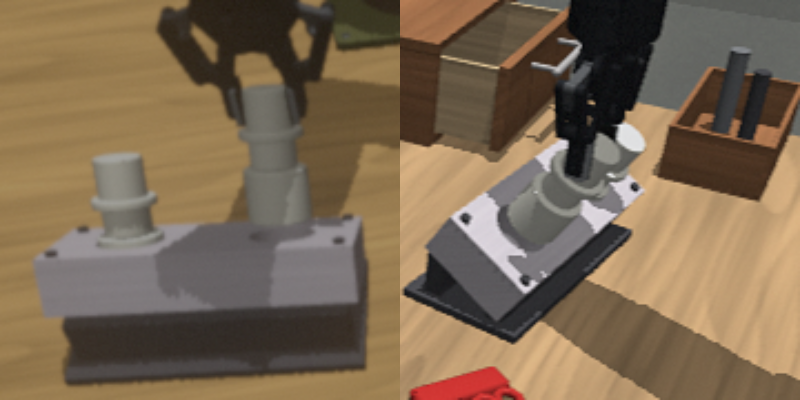

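The scene view shows the grip following the fingers, its foot nearly out of the cavity, with about 5 N of weight on the wrist.

The tool can't tilt. I'll carry the grip leaning to the robot-facing outside wall of the crate and push its foot against that wall. That should pivot it upright in the fingers until the foot's side lies flush.

Request:
carry_out([
  [-0.008,0,-0.0139],
  [-0.018,0,-0.0312],
  [-0.03,0,-0.06],
  [-0.05,-0.03,-0.085],
  [-0.065,-0.07,-0.085],
  [-0.08,-0.11,-0.085],
  [-0.095,-0.155,-0.085],
  [-0.11,-0.2,-0.085],
  [-0.125,-0.245,-0.085],
  [-0.14,-0.29,-0.085],
  [-0.155,-0.33,-0.085],
  [-0.166,-0.37,-0.085],
], gripper=[255,255,255,255,255,255,255,255,255,255,255,255], roll=[0,0,0,0,0,0,0,0,0,0,0,0])

```text
t: 8.35
tool_pos: [317.1, -25.1, 230.6]
ee_rot: [[0.992, -0.123, 0.004], [-0.123, -0.991, 0.042], [-0.001, -0.043, -0.999]]
ft_force: [-0.3, -0.6, -5.5]
opening: 38.2
```

Request:
carry_out([
  [0,-0.02,0.02],
  [0,-0.035,0.05],
  [0,-0.035,0.085],
  [0,-0.035,0.115],
  [0,-0.035,0.14],
  [0,-0.035,0.14],
  [0,-0.035,0.14],
], gripper=[255,255,255,255,255,255,255], roll=[0,0,0,0,0,0,0])

```text
t: 9.05
tool_pos: [319.7, -9.8, 92.7]
ee_rot: [[0.995, -0.099, 0.004], [-0.099, -0.993, 0.065], [-0.002, -0.065, -0.998]]
ft_force: [0.4, -0.8, -4.4]
opening: 38.5
```

Run:
```python
from h import *
a=bot.grab_frame("wrist");cv2.imwrite('pics/w7.png',np.hstack([cv2.resize(a,(400,300)),cv2.resize(bot.grab_frame("side")[230:455,270:570],(400,300))]));s=bot.read_state();print(s['t'],s['ft_force'],s['tool_pos'],s['opening'])
```

```text
9.15 [ 0.66247665 -1.19011733 -4.71800619] [321.58091677  -9.91771109  93.72312861] 38.03924738061008
```

View pics/w7.png

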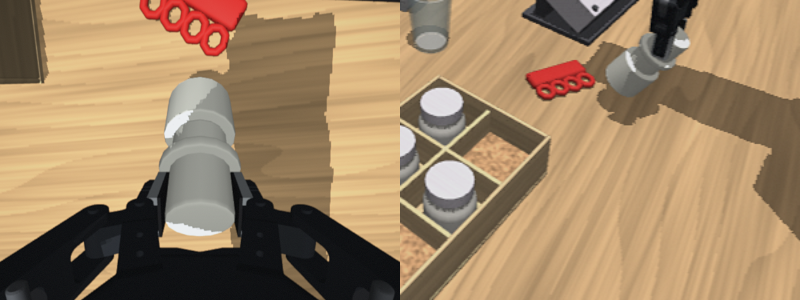

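The arm stopped short at y≈-10 and is tilted slightly, because joint speed limits cut the rows short. The grip is still held at its 30° lean and clear of the red trainer, which is at about (195,20) in the left half of the picture. I'll lift and check the joints.

Request:
carry_out([
  [0,0,-0.03],
  [0,0,-0.06],
  [0,0,-0.09],
  [0,0,-0.09],
  [0,0,-0.09],
], gripper=[255,255,255,255,255], roll=[0,0,0,0,0])

```text
t: 9.65
tool_pos: [320.6, -15.6, 183.1]
ee_rot: [[0.995, -0.098, 0.009], [-0.098, -0.993, 0.065], [0.003, -0.065, -0.998]]
ft_force: [0.1, 0.1, -5.8]
opening: 38.3
```

Run:
```python
from h import *
s=bot.read_state();print(np.round(s['joint_pos'],3),s['tool_pos'],np.round(s['ee_rot'],3).tolist(),s['ft_force'])
```

```text
[-0.118 -0.078 -0.604  1.044  0.065  3.122] [320.6355576  -15.62685636 183.06049507] [[0.995, -0.098, 0.009], [-0.098, -0.993, 0.065], [0.003, -0.065, -0.998]] [ 0.12678991  0.12813525 -5.77336676]
```

Joint 6 is at its limit (3.12), so holding this yaw while swinging left tilted the tool. The foot must point roughly outward or left instead. I'll roll the tool so the foot faces +y and use the crate's -y wall.

Request:
carry_out([
  [0,0,-0.01],
  [0,0,-0.02],
  [0,0,-0.03],
  [0.015,-0.012,-0.03],
  [0.03,-0.025,-0.03],
  [0.045,-0.037,-0.03],
  [0.06,-0.05,-0.03],
  [0.075,-0.062,-0.03],
  [0.09,-0.075,-0.03],
  [0.106,-0.088,-0.03],
  [0.106,-0.088,-0.03],
  [0.106,-0.088,-0.03],
], gripper=[255,255,255,255,255,255,255,255,255,255,255,255], roll=[-0.14,-0.28,-0.42,-0.56,-0.7,-0.84,-0.98,-1.12,-1.26,-1.4,-1.5,-1.5])

```text
t: 10.85
tool_pos: [432.4, 59.8, 215.7]
ee_rot: [[0.168, 0.986, 0.001], [0.984, -0.167, 0.064], [0.064, -0.01, -0.998]]
ft_force: [-0.6, 0.4, -5.1]
opening: 38.0
```

Run:
```python
from h import *
p=cam("wrist");s=bot.read_state();i=bot.grab_frame("wrist");np.save('w8.npy',p,allow_pickle=True)
print(np.round(s['joint_pos'],3),s['tool_pos'],np.round(s['ee_rot'],3).tolist(),s['ft_force'])
cv2.imwrite('pics/w8.png',i)
```

```text
[ 0.088  0.101 -0.333  1.129  0.064  1.827] [432.39367644  59.79662902 215.69329503] [[0.168, 0.986, 0.001], [0.984, -0.167, 0.064], [0.064, -0.01, -0.998]] [-0.5958768   0.40273045 -5.10274388]
```

View pics/w8.png

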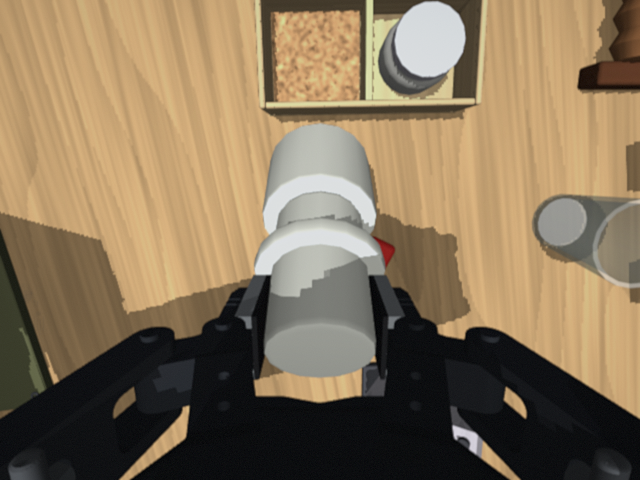

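The wrist view shows the crate's -y wall squarely ahead, with its rim running from (262,107) to (480,104). The grip is still held leaning with its foot toward the wall, and an empty cell with cork lies at the left.

Run:
```python
from h import *
p=np.load('w8.npy',allow_pickle=True).item();s=bot.read_state();R=np.array(s['ee_rot']);c=np.array(s['tool_pos'])
a=onz(p,261,108,65);b=onz(p,481,105,65);print(a,b,np.linalg.norm(a-b),np.degrees(np.arctan2((b-a)[1],(b-a)[0])))
x=(b-a)/np.linalg.norm(b-a);y=np.array([-x[1],x[0],0]);print('wall v',a@y,b@y,'crate ctr',((a+b)/2+y*131.5).round(1))
C=(a+b)/2+y*131.5
for n,i,j in(('P',-43,-86),('Q',-43,86),('T',43,86)):print(n,(C+x*i+y*j).round(1))
print('tool in crate axes u,v',c@x,c@y)
```

```text
[400.50246701 156.63313996  65.        ] [572.85530304 129.39346035  65.        ] 174.49212082934642 -8.981083409771607
wall v 217.23459253451287 217.23459253451287 crate ctr [507.2 272.9  65. ]
P [451.3 194.7  65. ]
Q [478.2 364.6  65. ]
T [563.1 351.1  65. ]
tool in crate axes u,v 417.46726491008803 126.29290521809014
```

Request:
carry_out([
  [-0.0025,0.0,0.04],
  [-0.005,0.001,0.08],
  [-0.007,0.001,0.11],
  [-0.0086,0.0013,0.132],
  [-0.0086,0.0013,0.132],
  [-0.0086,0.0013,0.132],
], gripper=[255,255,255,255,255,255], roll=[0,0,0,0,0,0])

```text
t: 11.5
tool_pos: [433.1, 59.3, 85.3]
ee_rot: [[0.17, 0.986, 0.004], [0.983, -0.169, 0.065], [0.065, -0.007, -0.998]]
ft_force: [0.5, -0.4, -5.3]
opening: 38.4
```

Request:
carry_out([
  [0.006,0,0.0004],
  [0.012,0,0.0008],
  [0.018,0,0.0012],
  [0.022,0,0.0014],
  [0.026,0,0.0017],
  [0.03,0,0.002],
  [0.03,0,0.002],
], gripper=[255,255,255,255,255,255,255], roll=[0,0,0,0,0,0,0])

```text
t: 12.2
tool_pos: [438.5, 86.8, 85.4]
ee_rot: [[0.169, 0.986, 0.005], [0.984, -0.169, 0.058], [0.058, -0.005, -0.998]]
ft_force: [0.4, -6.7, -5.3]
opening: 38.2
```

Contact shows about 6.7 N and the grip should be pivoting, so I'll continue.

Request:
carry_out([
  [0.004,0,0.0003],
  [0.008,0,0.0005],
  [0.012,0,0.0008],
  [0.016,0,0.001],
  [0.02,0,0.0012],
  [0.02,0,0.0012],
], gripper=[255,255,255,255,255,255], roll=[0,0,0,0,0,0])

```text
t: 12.8
tool_pos: [441.7, 107.3, 85.4]
ee_rot: [[0.168, 0.986, 0.004], [0.984, -0.168, 0.06], [0.06, -0.006, -0.998]]
ft_force: [-0.8, -4.4, -5.1]
opening: 38.7
```

Run:
```python
from h import *
cv2.imwrite('pics/w9.png',np.hstack([cv2.resize(bot.grab_frame("wrist"),(400,300)),cv2.resize(bot.grab_frame("side")[210:360,300:500],(400,300))]))
```

```text
(no output)
```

View pics/w9.png

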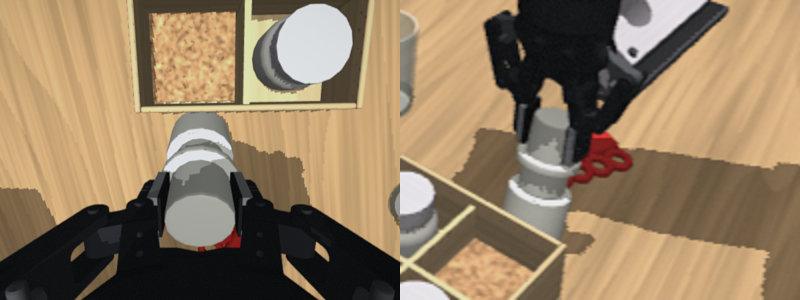

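It is pivoting cleanly, and the grip now leans only a little in both views. Next I'll push on until the foot's side seats flush.

Request:
carry_out([
  [0.004,0,0.0003],
  [0.008,0,0.0005],
  [0.011,0,0.0007],
  [0.013,0,0.0008],
  [0.013,0,0.0008],
], gripper=[255,255,255,255,255], roll=[0,0,0,0,0])

```text
t: 13.4
tool_pos: [443.8, 119.8, 85.5]
ee_rot: [[0.169, 0.986, 0.004], [0.984, -0.169, 0.059], [0.059, -0.006, -0.998]]
ft_force: [-0.5, -6.8, -3.6]
opening: 38.0
```

Request:
carry_out([
  [0.002,0,0.0001],
  [0.004,0,0.0002],
  [0.004,0,0.0002],
], gripper=[255,255,255], roll=[0,0,0])

```text
t: 13.7
tool_pos: [444.4, 123.7, 85.5]
ee_rot: [[0.169, 0.986, 0.004], [0.984, -0.169, 0.06], [0.059, -0.006, -0.998]]
ft_force: [-1.6, -6.5, -2.4]
opening: 38.2
```

Request:
carry_out([
  [0.0015,0,0.0001],
  [0.003,0,0.0002],
  [0.003,0,0.0002],
], gripper=[255,255,255], roll=[0,0,0])

```text
t: 14.0
tool_pos: [444.9, 126.6, 85.6]
ee_rot: [[0.169, 0.986, 0.004], [0.984, -0.169, 0.059], [0.059, -0.006, -0.998]]
ft_force: [-0.7, -6.2, -2.2]
opening: 38.3
```

Request:
carry_out([
  [0.0015,0,0.0001],
  [0.003,0,0.0002],
  [0.004,0,0.0002],
  [0.004,0,0.0002],
], gripper=[255,255,255,255], roll=[0,0,0,0])

```text
t: 14.4
tool_pos: [445.6, 130.5, 85.7]
ee_rot: [[0.169, 0.986, 0.004], [0.984, -0.169, 0.059], [0.059, -0.006, -0.998]]
ft_force: [-0.9, -6.7, -1.6]
opening: 38.4
```

Run:
```python
from h import *
print(bot.read_state()['ft_force'])
cv2.imwrite('pics/w10.png',np.hstack([cv2.resize(bot.grab_frame("scene")[110:260,290:490],(400,300)),cv2.resize(bot.grab_frame("side")[190:340,300:500],(400,300))]))
```

```text
[-0.93272011 -6.74454522 -1.63117414]
```

View pics/w10.png

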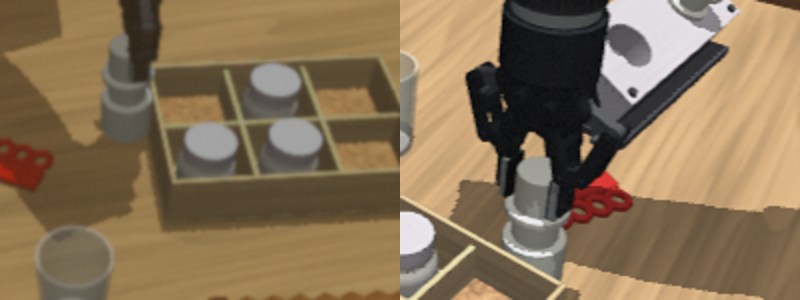

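Request:
carry_out([
  [0.0015,0,0.0001],
  [0.003,0,0.0002],
  [0.003,0,0.0002],
], gripper=[255,255,255], roll=[0,0,0])

```text
t: 14.8
tool_pos: [446.0, 133.2, 85.6]
ee_rot: [[0.169, 0.986, 0.004], [0.984, -0.169, 0.059], [0.059, -0.006, -0.998]]
ft_force: [-0.0, -6.7, -2.4]
opening: 37.9
```

Run:
```python
from h import *
s=bot.read_state();print(s['tool_pos'],s['ft_force'])
i=bot.grab_frame("scene")[110:210,310:410];S=cam("scene")
T=np.array(s['tool_pos'])
b=cv2.resize(i,(600,600),interpolation=cv2.INTER_CUBIC)
q=lambda X:tuple(int(k) for k in (np.array(proj(S,X))-[310,110])*6)
cv2.line(b,q(T+[0,-2,50]),q(T+[0,-2,-64]),(0,0,255),1)
cv2.imwrite('pics/w11.png',b)
```

```text
[446.04431303 133.17551886  85.60973623] [-0.01341492 -6.74060799 -2.35084257]
```

View pics/w11.png

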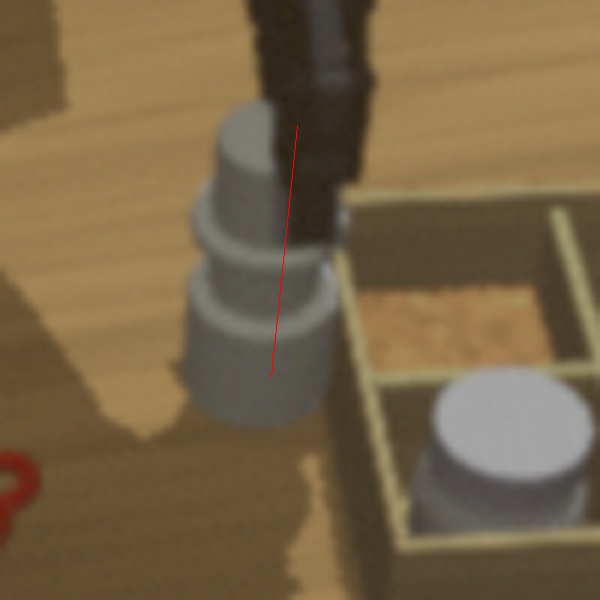

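The red line is true vertical through the tool. The grip's axis runs from the collar (271,225) to the foot's underside (256,385), parallel to that line within about 0.02 rad. So the grip is upright, and I'll lift it over the near-left cell.

Request:
carry_out([
  [-0.004,0,0],
  [-0.003,0,-0.02],
  [-0.001,0,-0.045],
  [0.0,0,-0.068],
  [0.0,0,-0.068],
  [0.02,-0.001,-0.068],
  [0.04,-0.002,-0.067],
  [0.06,-0.004,-0.065],
  [0.073,-0.004,-0.064],
  [0.073,-0.004,-0.064],
], gripper=[255,255,255,255,255,255,255,255,255,255], roll=[0,0,0,0,0,0,0,0,0,0])

```text
t: 15.85
tool_pos: [454.8, 205.5, 153.4]
ee_rot: [[0.166, 0.986, 0.005], [0.984, -0.166, 0.066], [0.066, -0.006, -0.998]]
ft_force: [-0.3, -0.3, -6.1]
opening: 38.3
```

Run:
```python
from h import *
s=bot.read_state();print(s['tool_pos'],s['ft_force'],np.round(s['ee_rot'],3).tolist())
a=bot.grab_frame("scene")[80:205,340:490]; b=bot.grab_frame("side")[200:400,250:450]
S=cam("scene");D=cam("side")
a=cv2.resize(a,(400,333));b=cv2.resize(b,(400,400))
P=np.array([451.3,194.7,65.])
for h in(0,65):
  cv2.circle(a,tuple(int(k) for k in((np.array(proj(S,[*P[:2],h]))-[340,80])*8/3)),3,(0,0,255),-1)
  cv2.circle(b,tuple(int(k) for k in((np.array(proj(D,[*P[:2],h]))-[250,200])*2)),3,(0,0,255),-1)
o=np.zeros((400,800,3),np.uint8);o[:333,:400]=a;o[:,400:]=b;cv2.imwrite('pics/w12.png',o)
```

```text
[454.83738936 205.47833118 153.36955578] [-0.27598394 -0.28614389 -6.1252324 ] [[0.166, 0.986, 0.005], [0.984, -0.166, 0.066], [0.066, -0.006, -0.998]]
```

View pics/w12.png

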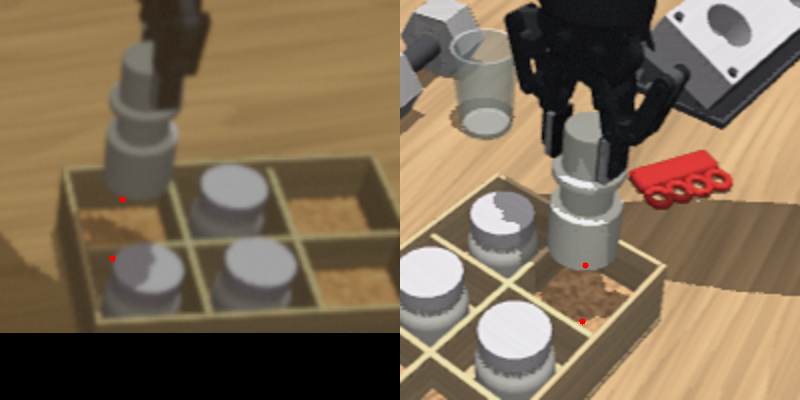

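The scene view shows the foot's underside at about (139,188), 4 mm too far in +y of the cell centre. The side view agrees on the other axis. I'll correct that and lower it, feeling for the pad.

Request:
carry_out([
  [-0.004,0,0],
  [-0.005,0,0.015],
  [-0.006,0,0.03],
  [-0.0067,0,0.04],
  [-0.0067,0,0.041],
  [-0.0067,0,0.041],
], gripper=[255,255,255,255,255,255], roll=[0,0,0,0,0,0])

```text
t: 16.55
tool_pos: [453.8, 199.5, 112.9]
ee_rot: [[0.169, 0.986, 0.005], [0.984, -0.169, 0.065], [0.065, -0.006, -0.998]]
ft_force: [-0.3, -0.5, -5.3]
opening: 37.7
```

Request:
carry_out([
  [-0.0001,0,0.0015],
  [-0.0002,0,0.003],
  [-0.0003,0,0.0045],
  [-0.0003,0,0.0045],
], gripper=[255,255,255,255], roll=[0,0,0,0])

```text
t: 16.95
tool_pos: [453.8, 200.0, 108.4]
ee_rot: [[0.168, 0.986, 0.005], [0.984, -0.168, 0.065], [0.065, -0.006, -0.998]]
ft_force: [0.0, -0.5, -5.8]
opening: 38.2
```

Request:
carry_out([
  [-0.0001,0,0.0015],
  [-0.0002,0,0.003],
  [-0.0003,0,0.0045],
  [-0.0003,0,0.0045],
], gripper=[255,255,255,255], roll=[0,0,0,0])

```text
t: 17.35
tool_pos: [453.6, 199.9, 103.6]
ee_rot: [[0.168, 0.986, 0.005], [0.984, -0.168, 0.065], [0.065, -0.006, -0.998]]
ft_force: [0.7, 0.1, -4.9]
opening: 38.5
```

Request:
carry_out([
  [-0.0001,0,0.0015],
  [-0.0002,0,0.003],
  [-0.0003,0,0.0045],
  [-0.0003,0,0.0045],
], gripper=[255,255,255,255], roll=[0,0,0,0])

```text
t: 17.75
tool_pos: [453.6, 199.9, 99.1]
ee_rot: [[0.168, 0.986, 0.005], [0.984, -0.168, 0.065], [0.065, -0.006, -0.998]]
ft_force: [-0.3, -0.2, -6.1]
opening: 38.4
```

Request:
carry_out([
  [-0.0001,0,0.001],
  [-0.0002,0,0.002],
  [-0.0002,0,0.003],
  [-0.0002,0,0.003],
], gripper=[255,255,255,255], roll=[0,0,0,0])

```text
t: 18.15
tool_pos: [453.7, 199.9, 96.2]
ee_rot: [[0.168, 0.986, 0.005], [0.984, -0.168, 0.065], [0.065, -0.006, -0.998]]
ft_force: [-0.1, 0.2, -5.4]
opening: 38.5
```

Request:
carry_out([
  [-0.0001,0,0.001],
  [-0.0002,0,0.002],
  [-0.0002,0,0.003],
  [-0.0002,0,0.003],
], gripper=[255,255,255,255], roll=[0,0,0,0])

```text
t: 18.55
tool_pos: [453.6, 199.9, 93.2]
ee_rot: [[0.168, 0.986, 0.005], [0.984, -0.168, 0.065], [0.065, -0.006, -0.998]]
ft_force: [-0.3, 0.0, -5.9]
opening: 38.6
```

Request:
carry_out([
  [-0.0001,0,0.001],
  [-0.0002,0,0.002],
  [-0.0002,0,0.003],
  [-0.0002,0,0.003],
], gripper=[255,255,255,255], roll=[0,0,0,0])

```text
t: 18.95
tool_pos: [453.6, 199.9, 90.2]
ee_rot: [[0.168, 0.986, 0.005], [0.984, -0.168, 0.065], [0.065, -0.006, -0.998]]
ft_force: [-0.2, 0.7, -5.2]
opening: 38.0
```

Request:
carry_out([
  [-0.0001,0,0.001],
  [-0.0002,0,0.002],
  [-0.0002,0,0.003],
  [-0.0002,0,0.003],
], gripper=[255,255,255,255], roll=[0,0,0,0])

```text
t: 19.35
tool_pos: [454.0, 200.4, 88.0]
ee_rot: [[0.168, 0.986, 0.006], [0.984, -0.168, 0.066], [0.066, -0.005, -0.998]]
ft_force: [-1.3, 1.3, 0.8]
opening: 37.9
```

The pad took the weight: the force went from -5.5 to +0.8 N. I'll release gently and rise straight up.

Request:
carry_out([
  [0,0,0],
  [0,0,0],
  [0,0,0],
  [0,0,0],
  [0,0,0],
  [0,0,0],
], gripper=[120,100,80,60,60,60], roll=[0,0,0,0,0,0])

```text
t: 19.95
tool_pos: [453.8, 200.0, 87.4]
ee_rot: [[0.168, 0.986, 0.005], [0.984, -0.168, 0.065], [0.065, -0.006, -0.998]]
ft_force: [-0.5, 0.0, 0.5]
opening: 65.7
```

Request:
carry_out([
  [0.001,0,-0.015],
  [0.003,0,-0.045],
  [0.006,0,-0.09],
  [0.009,0,-0.13],
  [0.009,0,-0.13],
], gripper=[60,60,60,60,60], roll=[0,0,0,0,0])

```text
t: 20.45
tool_pos: [458.4, 201.9, 223.6]
ee_rot: [[0.167, 0.986, 0.016], [0.983, -0.168, 0.069], [0.071, 0.004, -0.997]]
ft_force: [-0.2, 0.0, 0.0]
opening: 65.1
```

Run:
```python
from h import *
s=bot.read_state();print(s['t'],s['tool_pos'],s['ft_force'],np.round(s['joint_pos'],3))
a=bot.grab_frame("scene")[80:205,340:490]; b=bot.grab_frame("side")[200:400,250:450]
o=np.zeros((400,800,3),np.uint8);o[:333,:400]=cv2.resize(a,(400,333));o[:,400:]=cv2.resize(b,(400,400));cv2.imwrite('pics/w13.png',o)
```

```text
20.45 [458.39672944 201.92405629 223.55909046] [-0.17714796  0.00854383  0.03218573] [ 0.375  0.182 -0.215  1.134  0.059  2.116]
```

View pics/w13.png

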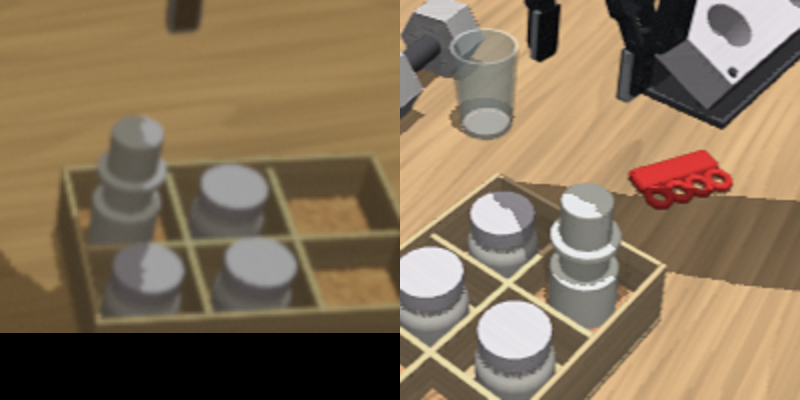

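The grip stands upright and centred in its cell with the robot clear of it: top at (135,130) in the left half, (588,195) in the right. Now the second grip. I'll use the mould's known 130 mm pitch from the successful grasp, and keep joint 6 off its limit.

Request:
carry_out([
  [-0.042,0.005,0],
  [-0.084,0.01,0],
  [-0.126,0.014,0],
  [-0.168,0.019,0],
  [-0.21,0.024,0],
  [-0.252,0.029,0],
  [-0.294,0.034,-0.001],
  [-0.336,0.038,-0.001],
  [-0.378,0.043,-0.002],
  [-0.42,0.048,-0.002],
  [-0.462,0.053,-0.002],
  [-0.506,0.058,-0.002],
], gripper=[0,0,0,0,0,0,0,0,0,0,0,0], roll=[0,0.14,0.28,0.42,0.56,0.7,0.84,0.98,1.12,1.26,1.4,1.55])

```text
t: 21.75
tool_pos: [425.3, -308.0, 184.4]
ee_rot: [[0.988, -0.154, 0.003], [-0.153, -0.986, 0.067], [-0.008, -0.067, -0.998]]
ft_force: [0.9, -0.3, -0.1]
opening: 85.1
```

```bash
cat > w.py <<'E'
from h import *
import sys
s=bot.read_state();R=np.array(s['ee_rot']);c=np.array(s['tool_pos']);print(s['t'],c.round(1),R.round(3).tolist(),np.round(s['joint_pos'],3))
if len(sys.argv)>1:
    print('shift',(R.T@(np.array(eval(sys.argv[1]))-c)).round(1))
E
python3 w.py "(430.4,-305.7,103)"
```

```text
21.75 [ 425.3 -308.   184.4] [[0.988, -0.154, 0.003], [-0.153, -0.986, 0.067], [-0.008, -0.067, -0.998]] [-0.662  0.304 -0.153  1.153  0.055  2.633]
shift [ 5.3  2.4 81.4]
```

Request:
carry_out([
  [0.005,-0.001,0.015],
  [0.005,0.0,0.04],
  [0.005,0.001,0.06],
  [0.005,0.001,0.065],
  [0.005,0.001,0.065],
], gripper=[0,0,0,0,0], roll=[0.01,0.01,0.01,0.01,0.01])

```text
t: 22.25
tool_pos: [430.4, -303.5, 119.7]
ee_rot: [[0.988, -0.157, 0.002], [-0.157, -0.985, 0.068], [-0.009, -0.067, -0.998]]
ft_force: [-0.5, -0.3, -0.2]
opening: 85.5
```

```bash
python3 w.py "(430.4,-305.7,103)"; python3 -c "
from h import *
cv2.imwrite('pics/w14.png',bot.grab_frame('wrist')[160:440,140:500])"
```

```text
22.25 [ 430.4 -303.5  119.7] [[0.988, -0.157, 0.002], [-0.157, -0.985, 0.068], [-0.009, -0.067, -0.998]] [-0.65   0.349 -0.263  0.998  0.055  2.649]
shift [ 0.5  3.3 16.5]
```

View pics/w14.png

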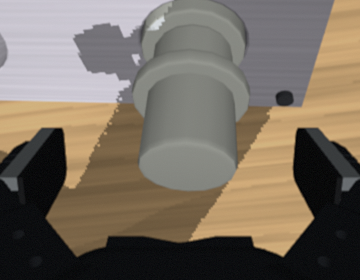

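The wrist view shows the grip centred about 7 px (3.3 mm) right of the finger midline, which matches the computed 3.3 mm shift. Closing there.

Request:
carry_out([
  [0.0005,0.003,0.008],
  [0.0005,0.0033,0.0165],
  [0.0005,0.0033,0.0165],
  [0.0005,0.0033,0.0165],
  [0.0005,0.0033,0.0165],
  [0.0005,0.0033,0.0165],
  [0.0005,0.0033,0.0165],
  [0.0005,0.0033,0.0165],
  [0.0005,0.0033,0.0165],
  [0.0005,0.0033,0.0165],
], gripper=[0,0,0,120,255,255,255,255,255,255], roll=[0,0,0,0,0,0,0,0,0,0])

```text
t: 23.3
tool_pos: [432.0, -307.4, 105.6]
ee_rot: [[0.988, -0.157, 0.006], [-0.158, -0.985, 0.064], [-0.004, -0.064, -0.998]]
ft_force: [-1.8, 0.9, 5.6]
opening: 38.3
```

```bash
python3 w.py; python3 -c "
from h import *
R=np.array(bot.read_state()['ee_rot']);t=np.radians(-9.2)
print('axis in tool',R.T@[-.5*np.cos(t),-.5*np.sin(t),.866],'up in tool',R.T@[0,0,1])"
```

```text
23.3 [ 432.  -307.4  105.6] [[0.988, -0.157, 0.006], [-0.158, -0.985, 0.064], [-0.004, -0.064, -0.998]] [-0.653  0.362 -0.283  0.96   0.054  2.646]
axis in tool [-0.5038173  -0.05648164 -0.86193617] up in tool [-0.00441525 -0.06400399 -0.99793988]
```

The signature is the same as before: opening 38.3 mm and 5.6 N. Pulling out along the cavity axis, then up.

Request:
carry_out([
  [-0.002,-0.0002,-0.0035],
  [-0.005,-0.0006,-0.0086],
  [-0.008,-0.0009,-0.0138],
  [-0.0115,-0.0013,-0.0198],
  [-0.015,-0.0017,-0.0258],
  [-0.0185,-0.0021,-0.0319],
  [-0.0225,-0.0025,-0.0388],
  [-0.0265,-0.003,-0.0457],
  [-0.0315,-0.0035,-0.0543],
  [-0.0385,-0.0043,-0.0664],
  [-0.042,-0.006,-0.095],
  [-0.045,-0.008,-0.13],
], gripper=[255,255,255,255,255,255,255,255,255,255,255,255], roll=[0,0,0,0,0,0,0,0,0,0,0,0])

```text
t: 24.5
tool_pos: [386.2, -299.4, 235.6]
ee_rot: [[0.987, -0.158, 0.002], [-0.158, -0.985, 0.067], [-0.008, -0.067, -0.998]]
ft_force: [1.1, -0.4, -4.1]
opening: 38.0
```

```bash
python3 w.py
```

```text
24.5 [ 386.2 -299.4  235.6] [[0.987, -0.158, 0.002], [-0.158, -0.985, 0.067], [-0.008, -0.067, -0.998]] [-0.696  0.221 -0.133  1.259  0.053  2.603]
```

Request:
carry_out([
  [0,-0.02,0],
  [0,-0.05,0.003],
  [-0.002,-0.08,0.005],
  [-0.003,-0.11,0.007],
  [-0.004,-0.145,0.01],
  [-0.005,-0.18,0.012],
  [-0.006,-0.215,0.015],
  [-0.007,-0.25,0.018],
  [-0.008,-0.285,0.022],
  [-0.01,-0.32,0.026],
  [-0.011,-0.345,0.03],
  [-0.011,-0.36,0.044],
], gripper=[255,255,255,255,255,255,255,255,255,255,255,255], roll=[-0.14,-0.28,-0.42,-0.56,-0.7,-0.84,-0.98,-1.12,-1.26,-1.4,-1.52,-1.57])

```text
t: 25.7
tool_pos: [434.8, 60.6, 216.7]
ee_rot: [[0.153, 0.988, 0.009], [0.986, -0.153, 0.066], [0.066, -0.002, -0.998]]
ft_force: [0.4, -0.7, -5.2]
opening: 38.1
```

```bash
python3 w.py "(432.5,59.5,85.5)"
```

```text
25.7 [434.8  60.6 216.7] [[0.153, 0.988, 0.009], [0.986, -0.153, 0.066], [0.066, -0.002, -0.998]] [ 0.088  0.099 -0.333  1.124  0.065  1.813]
shift [-10.1  -1.9 130.8]
```

Request:
carry_out([
  [-0.003,0.0,0.04],
  [-0.006,-0.001,0.08],
  [-0.008,-0.002,0.11],
  [-0.01,-0.002,0.129],
  [-0.01,-0.002,0.129],
  [-0.01,-0.002,0.129],
], gripper=[255,255,255,255,255,255], roll=[0,0,0,0,0,0])

```text
t: 26.3
tool_pos: [431.3, 57.6, 86.3]
ee_rot: [[0.158, 0.987, 0.005], [0.985, -0.158, 0.065], [0.065, -0.005, -0.998]]
ft_force: [0.4, 1.1, -4.4]
opening: 38.0
```

Request:
carry_out([
  [0.006,0,0.0004],
  [0.012,0,0.0008],
  [0.018,0,0.0012],
  [0.022,0,0.0014],
  [0.026,0,0.0017],
  [0.03,0,0.002],
  [0.034,0,0.0022],
  [0.038,0,0.0025],
  [0.042,0,0.0027],
  [0.046,0,0.003],
  [0.05,0,0.0032],
  [0.05,0,0.0032],
], gripper=[255,255,255,255,255,255,255,255,255,255,255,255], roll=[0,0,0,0,0,0,0,0,0,0,0,0])

```text
t: 27.5
tool_pos: [438.7, 106.3, 85.3]
ee_rot: [[0.158, 0.987, 0.005], [0.985, -0.158, 0.062], [0.062, -0.005, -0.998]]
ft_force: [-0.0, -5.1, -4.6]
opening: 37.5
```

Request:
carry_out([
  [0.004,0,0.0003],
  [0.008,0,0.0005],
  [0.012,0,0.0008],
  [0.015,0,0.001],
  [0.017,0,0.0011],
  [0.017,0,0.0011],
], gripper=[255,255,255,255,255,255], roll=[0,0,0,0,0,0])

```text
t: 28.1
tool_pos: [441.5, 122.9, 85.4]
ee_rot: [[0.158, 0.987, 0.005], [0.985, -0.158, 0.062], [0.062, -0.005, -0.998]]
ft_force: [-0.8, -6.0, -3.1]
opening: 37.6
```

Same forces as the first time. I'll push the last 10 mm to the proven end point at y≈133.

Request:
carry_out([
  [0.002,0,0.0001],
  [0.004,0,0.0003],
  [0.006,0,0.0004],
  [0.008,0,0.0005],
  [0.01,0,0.0006],
  [0.01,0,0.0006],
], gripper=[255,255,255,255,255,255], roll=[0,0,0,0,0,0])

```text
t: 28.7
tool_pos: [443.0, 133.3, 85.5]
ee_rot: [[0.158, 0.987, 0.005], [0.985, -0.158, 0.064], [0.063, -0.006, -0.998]]
ft_force: [-0.7, -5.5, -3.1]
opening: 37.1
```

Run:
```python
from h import *
s=bot.read_state();print(s['tool_pos'],s['ft_force'])
i=bot.grab_frame("scene")[110:210,310:410];S=cam("scene")
T=np.array(s['tool_pos'])
b=cv2.resize(i,(600,600),interpolation=cv2.INTER_CUBIC)
q=lambda X:tuple(int(k) for k in (np.array(proj(S,X))-[310,110])*6)
cv2.line(b,q(T+[0,-2,50]),q(T+[0,-2,-64]),(0,0,255),1)
cv2.imwrite('pics/w15.png',b)
```

```text
[443.02677688 133.30985561  85.4804186 ] [-0.67265298 -5.47290353 -3.11406859]
```

View pics/w15.png

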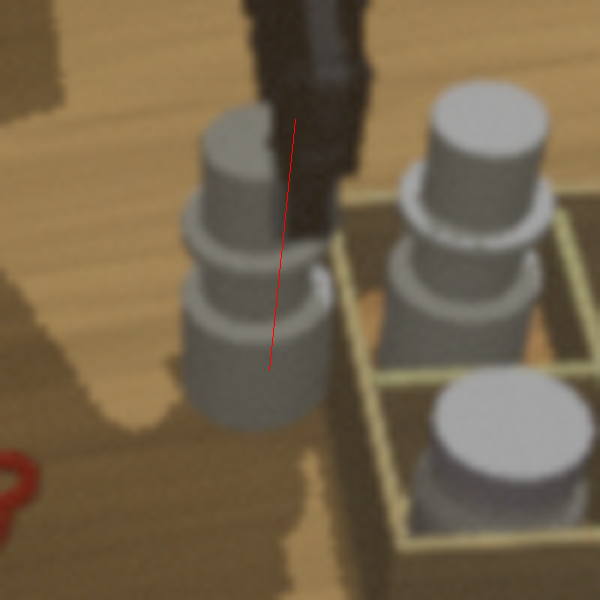

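The red vertical compared with the grip's axis (collar 260, foot 255) shows about 0.07 rad of lean left, so I'll push a few mm more.

Request:
carry_out([
  [0.0015,0,0.0001],
  [0.003,0,0.0002],
  [0.005,0,0.0003],
  [0.005,0,0.0003],
], gripper=[255,255,255,255], roll=[0,0,0,0])

```text
t: 29.15
tool_pos: [443.8, 138.8, 85.5]
ee_rot: [[0.158, 0.987, 0.004], [0.985, -0.158, 0.065], [0.065, -0.006, -0.998]]
ft_force: [-0.6, -5.3, -1.6]
opening: 37.0
```

Request:
carry_out([
  [-0.004,0,0],
  [-0.003,0,-0.02],
  [0.0,0,-0.055],
  [0.002,0,-0.09],
  [0.005,0,-0.125],
  [0.006,0,-0.15],
  [0.006,0,-0.15],
  [0.006,0,-0.15],
], gripper=[255,255,255,255,255,255,255,255], roll=[0,0,0,0,0,0,0,0])

```text
t: 29.95
tool_pos: [444.6, 135.6, 235.3]
ee_rot: [[0.158, 0.987, 0.006], [0.985, -0.158, 0.067], [0.067, -0.005, -0.998]]
ft_force: [0.5, 0.0, -5.2]
opening: 36.7
```

```bash
python3 w.py "(481,375.7,235)"
```

```text
29.95 [444.6 135.6 235.3] [[0.158, 0.987, 0.006], [0.985, -0.158, 0.067], [0.067, -0.005, -0.998]] [ 0.25   0.129 -0.249  1.17   0.063  1.98 ]
shift [242.2  -2.   16.5]
```

Request:
carry_out([
  [0.025,0,0.0017],
  [0.055,0,0.0037],
  [0.09,-0.001,0.006],
  [0.125,-0.001,0.0085],
  [0.16,-0.001,0.011],
  [0.195,-0.002,0.013],
  [0.225,-0.002,0.015],
  [0.242,-0.002,0.0165],
  [0.242,-0.002,0.0165],
  [0.242,-0.002,0.0165],
], gripper=[255,255,255,255,255,255,255,255,255,255], roll=[0,0,0,0,0,0,0,0,0,0])

```text
t: 30.95
tool_pos: [479.4, 374.2, 232.1]
ee_rot: [[0.158, 0.987, 0.001], [0.986, -0.157, 0.062], [0.062, -0.009, -0.998]]
ft_force: [-1.1, -0.0, -5.4]
opening: 37.0
```

Request:
carry_out([
  [-0.002,0,0.03],
  [-0.004,0,0.06],
  [-0.0055,0,0.082],
  [-0.0055,0,0.082],
  [-0.0055,0,0.082],
], gripper=[255,255,255,255,255], roll=[0,0,0,0,0])

```text
t: 31.45
tool_pos: [479.7, 373.6, 152.4]
ee_rot: [[0.159, 0.987, 0.004], [0.985, -0.159, 0.064], [0.064, -0.007, -0.998]]
ft_force: [-0.6, 0.7, -5.3]
opening: 36.9
```

```bash
python3 w.py
python3 - <<'E'
from h import *
S=cam("scene");D=cam("side")
a=cv2.resize(bot.grab_frame("scene")[60:210,380:530],(400,400)); b=cv2.resize(bot.grab_frame("side")[250:450,150:350],(400,400))
for h in(65,88):
  P=[478.2,364.6,h]
  cv2.circle(a,tuple(int(k) for k in((np.array(proj(S,P))-[380,60])*8/3)),2,(0,0,255),-1)
  cv2.circle(b,tuple(int(k) for k in((np.array(proj(D,P))-[150,250])*2)),2,(0,0,255),-1)
cv2.imwrite('pics/w16.png',np.hstack([a,b]))
E
```

```text
31.45 [479.7 373.6 152.4] [[0.159, 0.987, 0.004], [0.985, -0.159, 0.064], [0.064, -0.007, -0.998]] [ 0.634  0.399 -0.094  1.037  0.049  2.366]
```

View pics/w16.png

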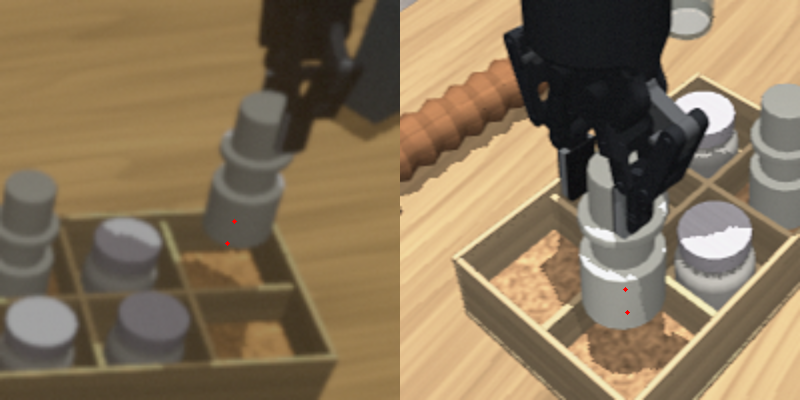

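Both views put the foot within about 5 mm of the cell's centre. In the scene view its underside, dropped to rim height, is at (233,254) against the opening centre (228,256). In the side view it is (624,325) against about (629,330). Lowering by feel.

Request:
carry_out([
  [-0.002,-0.001,0.012],
  [-0.003,-0.002,0.025],
  [-0.0038,-0.002,0.037],
  [-0.004,-0.002,0.039],
  [-0.004,-0.002,0.039],
], gripper=[255,255,255,255,255], roll=[0,0,0,0,0])

```text
t: 32.05
tool_pos: [478.0, 373.7, 113.9]
ee_rot: [[0.158, 0.987, 0.005], [0.985, -0.158, 0.065], [0.065, -0.005, -0.998]]
ft_force: [-0.2, -1.1, -4.1]
opening: 36.7
```

Request:
carry_out([
  [-0.0001,0,0.0015],
  [-0.0002,0,0.003],
  [-0.0003,0,0.0045],
  [-0.0003,0,0.0045],
], gripper=[255,255,255,255], roll=[0,0,0,0])

```text
t: 32.45
tool_pos: [477.8, 373.6, 109.1]
ee_rot: [[0.158, 0.987, 0.005], [0.985, -0.158, 0.065], [0.065, -0.005, -0.998]]
ft_force: [-0.4, -0.3, -5.7]
opening: 36.8
```

Request:
carry_out([
  [-0.0001,0,0.0015],
  [-0.0002,0,0.003],
  [-0.0002,0,0.004],
  [-0.0002,0,0.004],
], gripper=[255,255,255,255], roll=[0,0,0,0])

```text
t: 32.85
tool_pos: [477.7, 373.6, 104.9]
ee_rot: [[0.158, 0.987, 0.005], [0.985, -0.158, 0.065], [0.065, -0.005, -0.998]]
ft_force: [0.7, 0.6, -4.6]
opening: 36.5
```

Request:
carry_out([
  [-0.0001,0,0.001],
  [-0.0001,0,0.002],
  [-0.0002,0,0.003],
  [-0.0002,0,0.003],
], gripper=[255,255,255,255], roll=[0,0,0,0])

```text
t: 33.25
tool_pos: [477.7, 373.6, 101.9]
ee_rot: [[0.158, 0.987, 0.005], [0.985, -0.158, 0.065], [0.065, -0.005, -0.998]]
ft_force: [-0.8, -0.0, -5.7]
opening: 36.9
```

Request:
carry_out([
  [-0.0001,0,0.001],
  [-0.0001,0,0.002],
  [-0.0002,0,0.003],
  [-0.0002,0,0.003],
], gripper=[255,255,255,255], roll=[0,0,0,0])

```text
t: 33.65
tool_pos: [477.7, 373.6, 98.9]
ee_rot: [[0.158, 0.987, 0.005], [0.985, -0.158, 0.065], [0.065, -0.005, -0.998]]
ft_force: [0.3, -0.0, -5.9]
opening: 36.5
```

Request:
carry_out([
  [-0.0001,0,0.001],
  [-0.0001,0,0.002],
  [-0.0002,0,0.003],
  [-0.0002,0,0.003],
], gripper=[255,255,255,255], roll=[0,0,0,0])

```text
t: 34.05
tool_pos: [477.7, 373.6, 95.9]
ee_rot: [[0.158, 0.987, 0.005], [0.985, -0.158, 0.065], [0.065, -0.005, -0.998]]
ft_force: [-0.6, 0.3, -4.7]
opening: 37.1
```

Request:
carry_out([
  [-0.0001,0,0.001],
  [-0.0001,0,0.002],
  [-0.0002,0,0.003],
  [-0.0002,0,0.003],
], gripper=[255,255,255,255], roll=[0,0,0,0])

```text
t: 34.45
tool_pos: [477.8, 373.8, 93.1]
ee_rot: [[0.158, 0.987, 0.005], [0.985, -0.158, 0.065], [0.065, -0.005, -0.998]]
ft_force: [0.1, 0.2, -5.8]
opening: 36.7
```

Request:
carry_out([
  [-0.0001,0,0.001],
  [-0.0001,0,0.002],
  [-0.0002,0,0.003],
  [-0.0002,0,0.003],
], gripper=[255,255,255,255], roll=[0,0,0,0])

```text
t: 34.85
tool_pos: [478.4, 375.4, 92.3]
ee_rot: [[0.158, 0.987, 0.007], [0.985, -0.158, 0.069], [0.069, -0.004, -0.998]]
ft_force: [-2.5, 1.9, 6.7]
opening: 36.6
```

Request:
carry_out([
  [-0.0001,0,0.001],
  [-0.0001,0,0.002],
  [-0.0001,0,0.002],
  [-0.0001,0,0.002],
], gripper=[255,255,255,255], roll=[0,0,0,0])

```text
t: 35.25
tool_pos: [478.8, 376.6, 92.0]
ee_rot: [[0.157, 0.988, 0.008], [0.985, -0.157, 0.072], [0.072, -0.003, -0.997]]
ft_force: [-4.0, 2.2, 12.7]
opening: 37.1
```

The pad is felt at TCP z≈92, with about 18 N on it. I'll ease off slightly, then release.

Request:
carry_out([
  [0.0001,0,-0.001],
  [0.0001,0,-0.002],
  [0.0001,0,-0.002],
  [0.0001,0,-0.002],
  [0.0001,0,-0.002],
  [0.0001,0,-0.002],
  [0.0001,0,-0.002],
  [0.0001,0,-0.002],
], gripper=[255,255,120,100,80,60,60,60], roll=[0,0,0,0,0,0,0,0])

```text
t: 36.05
tool_pos: [477.8, 373.6, 89.9]
ee_rot: [[0.158, 0.987, 0.005], [0.985, -0.158, 0.065], [0.065, -0.005, -0.998]]
ft_force: [0.7, -0.6, -0.3]
opening: 65.0
```

Request:
carry_out([
  [0.001,0,-0.015],
  [0.003,0,-0.045],
  [0.006,0,-0.09],
  [0.009,0,-0.13],
  [-0.03,0,-0.14],
  [-0.03,-0.04,-0.14],
  [-0.03,-0.08,-0.14],
  [-0.03,-0.08,-0.14],
], gripper=[60,60,60,60,60,60,60,60], roll=[0,0,0,0,0,0,0,0])

```text
t: 36.85
tool_pos: [389.1, 346.9, 228.5]
ee_rot: [[0.156, 0.988, 0.002], [0.986, -0.156, 0.064], [0.064, -0.008, -0.998]]
ft_force: [-0.5, -0.5, -0.0]
opening: 65.3
```

```bash
python3 w.py
python3 - <<'E'
from h import *
a=cv2.resize(bot.grab_frame("scene")[60:260,250:530],(400,286)); b=cv2.resize(bot.grab_frame("side")[220:480,150:410],(400,400))
o=np.zeros((400,800,3),np.uint8);o[:286,:400]=a;o[:,400:]=b
cv2.imwrite('pics/w17.png',o);print(bot.read_state()['ft_force'])
E
```

```text
36.85 [389.1 346.9 228.5] [[0.156, 0.988, 0.002], [0.986, -0.156, 0.064], [0.064, -0.008, -0.998]] [ 0.697  0.213 -0.162  1.153  0.048  2.425]
[-0.44663401 -0.66685731  0.3520509 ]
```

View pics/w17.png

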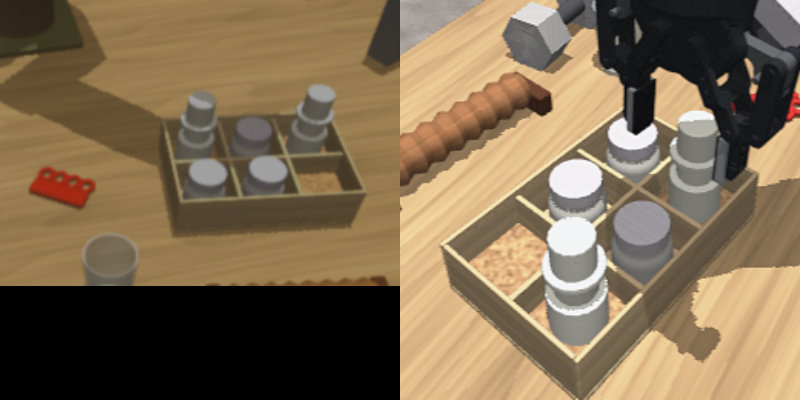

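Run:
```python
from h import *
S=cam("scene");D=cam("side")
i=bot.grab_frame("side")[350:460,230:300];a=cv2.resize(i,(382,600),interpolation=cv2.INTER_CUBIC)
j=bot.grab_frame("scene")[110:185,440:510];b=cv2.resize(j,(418,448),interpolation=cv2.INTER_CUBIC)
f=600/110;g=448/75
for h in(30,100,142):
  for r,im,cm,o,k in((0,a,D,(230,350),f),(0,b,S,(440,110),g)):
    cv2.circle(im,tuple(int(q) for q in (np.array(proj(cm,[475,365,h]))-o)*k),3,(0,0,255),-1)
o=np.zeros((600,800,3),np.uint8);o[:,:382]=a;o[:448,382:]=b;cv2.imwrite('pics/w18.png',o)
```

```text
(no output)
```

View pics/w18.png

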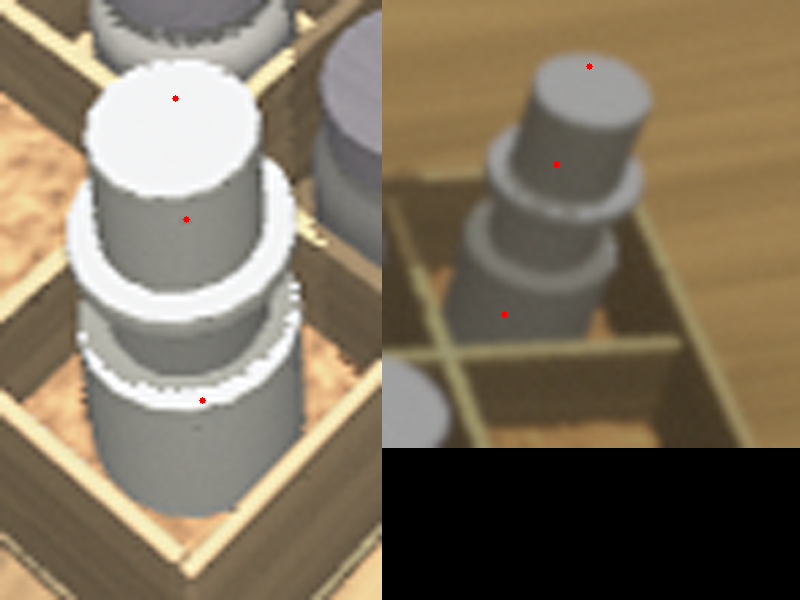

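Both grips are upright: their axes match the red verticals (side slope 0.08 against 0.09, scene 0.34 against 0.34). Each is roughly centred in its own cell, the jars are unmoved and the gripper is clear. Handing in.

```bash
python3 -c "
from cell import bot
s=bot.read_state();print(s['t'],s['ft_force']);print(bot.close_job())"
```

```text
37.05 [-0.24152905  0.58284847  0.14095938]
the job is handed in; nothing more can be done
None
```

Both grips now stand upright on their pads in separate empty cells of the crate: the cells nearest the robot at its -y and +y ends. I handed in at 37 s of the 66 s allowed; no verdict was reported.

**How it was done:** I drew each grip out along its cavity axis. The tool cannot tilt, so I pushed each foot against the crate's outer -y wall to pivot the grip upright in the fingers. I then lowered each one until the wrist force showed its pad. The change was about 6 N for the first and 18 N for the second, under the 40 N limit.

**Last checks:**
- **Second grip:** it was vertical within measuring error in both camera views, and I put it about 5 mm from its cell centre.
- **First grip:** it looked upright and centred right after release and in the last overview.
- **Surroundings:** the jars, finger trainer and glass jar looked unmoved. The dumbbell and foot roller were only partly in the last pictures. The robot was clear, with the wrist force near zero.

**What disagreed or went wrong:**
- **Finger position:** in the pictures the fingertips stood about 30 mm farther back than the stated tool geometry. My first grasp caught only the rim of the top. I lowered it back, opened and regrasped lower.
- **Camera heights:** triangulated heights came out about 6 mm lower than the stated dimensions imply.
- **Tool tilt:** joint 6 reached the end of its range on the first carry. That left the tool tilted about 0.065 rad for the rest of the job, which I worked around.
- **Pictures:** I viewed about 20, well over the budget of 10.

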